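Lock off the bench supply at its isolator

ROBOT

A 6-joint arm with a two-finger parallel gripper is mounted at the origin on the work surface. World frame = base frame: x ahead of the robot, y to its left, z up, the work surface at z = 0. Lengths are in mm, angles in rad, forces in N, time in s.
With the tool pointing down it reaches from about 350 to 975 mm from the base axis. Payload 7.1 kg.
Tool frame: the origin (TCP) lies midway between the tips of the shut fingers; the grasp point (between the pads) lies 19 mm behind it; z points along the fingers, y is the line along which they close (so a half turn about z gives the same grasp; the last joint's range is limited). The gripper opens to 88 mm and grips with 3 to 60 N. Pads are 20 mm wide; open, the fingers measure 115 mm over their backs; the gripper's body (75 mm by 178 mm) begins 61 mm behind the grasp point.
Start: joints at [1.097, 0.423, 1.63, -0, 1.089, -0.019], TCP at [274.519, 561.466, 192.975] pointing down, gripper open.
Joint ranges: [-3, 3], [-0.9, 2.11], [0.09, 2.58], [-1.31, 4.45], [0.11, 2.69], [-2.54, 2.54]. Speed limits (rad/s): [2.39, 2.39, 3.01, 3.14, 3.14, 3.14].

INTERFACE

Orientations are given as a rotation vector (axis times angle).
In Python, from workcell import ctrl gives the robot as it stands. The module is installed in compiled form; this text tells all that it offers.
- The arm moves only by the tool servo_tool, never from a script. Its argument "increments" is a list of rows, each a list of 7 numbers: the shift along the world's x, y, z in cm, then the turn, a rotation vector about the world's x, y, z in degrees, then the opening, from -1 (shut) to 1 (fully open). A call has 1 to 20 rows; each row is the pose to reach, as a shift and turn from the pose commanded when the call began; what a row does not reach only later rows make up. A row lasts 1/12 s, in which the tool goes at most 41.7 mm and 7.16 degrees, less where a joint would pass 70% of its speed; a pose out of reach is approached as far as the arm can. A call with a gripper value outside its range is refused whole. The fingers move at their own pace and stop on an object; the grip force is fixed at half the most. Time passes only in rows, so rows that repeat a pose let the fingers close. It gives the time, the measured TCP pose, the force, the opening and the grip force at its end, in the units of the state.
- ctrl.get_obs(): the state, without advancing time (a new reading comes with each control period).
- ctrl.get_image(name): name is "scene" or "side" or "wrist"; returns a dict with "image" (384x512x3 uint8, red, green, blue), "fx", "fy", "cx", "cy" (pixels), "extrinsics" (4x4, takes a point from camera to world coordinates); the wrist camera has in their place "tool_from_camera" (4x4, takes a point from camera to tool coordinates, whose origin is the TCP and whose axes are the flange's). Camera axes: x right, y up, looking along -z (the intrinsics and any distortion apply to the point x, -y, -z); pixel columns grow to the right and rows downward; lengths in mm; the calibration is good to about 2 mm. The wrist camera is an equidistant fisheye: a pixel r from the principal point sees the ray r / f radians off the axis. A picture is of the moment at which its call begins: read the wrist's pose just before it. There is no depth.
- ctrl.close_job(): hands the job in; it is judged then, once.
The state is a dict: "t": time; "qpos": joint angles; "qvel": joint speeds; "joint_torque": joint torques, N m; "ee_pos": TCP position; "orientation": TCP orientation; "ft_force": force on the tool from outside, world axes, zero at the start; "moment": the same for the moment, N m; "width": finger opening in mm; "grasp_force": force on a finger pad.
Only numpy, scipy, OpenCV 4.12 (cv2) and the standard library are available. Lean on these libraries where they do the work, as an engineer would, in place of code of your own. Each camera call takes 0.05 s, during which the arm holds its last target. There are 200 camera calls.

TASK

The coil experiment is going to be rewired, so make its bench supply ready for a padlock: swing the isolator's black lever handle from on (pointing up the sloping panel) round to the left to off, fold the hinged steel hasp over onto the end of the handle, and ease the handle to and fro until its staple lines up with the slot and the hasp drops fully home, flat, with the staple's eye standing through it. Let go and leave it so; the padlock, the multimeter, the pencil tin and the coil apparatus stay where they are.

Things in the scene. Friction and masses are not known exactly. Their poses are not given: they have to be found in the camera images.
- desk: Grey sheet-steel bench supply desk, 460 wide (y), 329 deep (x), 320 high, heavy and fixed; origin under it, 130 behind its front edge. Its white-painted operating panel slopes up away from the robot at 35 degrees from level, from 40 high at the front edge to 201 at the foot of the upright meter housing, over which a hood reaches forward.
- hood_edge (a point): Lower front edge of the hood, 42 mm (level) beyond the handle's axis. The hood runs the desk's whole width, 268 to 320 above the bench. A tool standing upright over the handle at on strikes it; a tool held square to the panel, leaning back 35 degrees towards the robot, clears it.
- axis (a point): Point on the panel's face on the handle's turning axis. Its frame is the panel's: x up the slope, y left along the panel (level), z straight out of it. 'Up', 'left' and 'out' below are mm from here in this frame. The panel runs from left 300 to left -160; its small fittings stand under 10 out.
- isolator (a joint): Handle angle, rad: 0 = on, pointing up the slope; grows anticlockwise seen facing the panel; about 1.57 = off, pointing left; stops at 0 and 1.70. Steady drag of about 0.3 N m (4 N at the grip), no spring: it stays where left. Black hub of radius 28, 38 high; straight black grip bar 22 wide, out to 92 along the handle, 18 to 44 out from the panel.
- lever_grip (a point): Middle of the grip bar, 65 along the handle from the axis and 31 out; moves with the handle, its x axis points along the handle to the tip
- staple (a point): Centre of the eye of the staple: a U of 6 mm steel bar, legs 125 and 145 along the handle, top 58 out, standing on a flat steel tongue 24 wide that ends 155 along, 22 to 28 out. This point is 135 along and 43 out. Moves with the handle; its x axis points along the handle.
- hasp (a joint): Angle of the hasp's leaf, rad: 0 = home, flat over the end of the handle; 1.57 upright; 2.1 = open, leaning left on its stop. Moves easily; falls shut by its own weight once pushed below about 1.3. On a staple not lined up with its slot it comes to rest at about 0.6; lined up, it drops to 0 with the eye through the slot.
- hasp_hinge (a point): Nominal middle of the hasp's hinge line (left 192, out 31), which runs along the slope on a small steel post. The leaf is a flat steel plate 50 wide (along the slope), 4 thick, 90 long from the hinge, with a slot 11 wide from 38 to 81 from the hinge. Frame as the panel's; this point does not show the hasp's shift (see home_place).
- home_place (a point): Nominal slot middle at home (up 0, left 135, out 31), fixed on the panel. The hasp is screwed down through slotted holes: it really sits up to 7 mm up or down the slope from here, unreported. Staple and slot line up at a handle angle between 1.52 and 1.62, play 0.018 rad either side. With the handle short of 1.46 the leaf may fall beside the staple.
- padlock: Open brass padlock lying on its side on the bench in front of the desk, body 36 x 40 x 19, shackle reaching 32 further along x; loose, not to be used or moved; origin under the middle of its body
- multimeter: Grey hand-held multimeter lying flat left of the desk, 150 (x) x 75 x 34, loose; origin under its middle
- pencil_tin: Flat closed metal pencil tin in front of the desk, 55 (x) x 190 (y) x 24, loose; origin under its middle
- coil_stand: Blue stand with a glass bulb between two coil rings, right of the desk, 150 x 180 base, 260 high, 1.8 kg, loose; origin under the middle of its base

How it is judged:
By the outcome, as a careful person would: the job done as asked, in the order asked, and still so for the second after the job is handed in, with the robot touching nothing.
It also fails if it takes over 58 s, if anything falls off the work surface, if the arm or the gripper's body presses on something with over 40 N, if the wrist force passes 120 N, or if a joint passes its speed limit or range.

## Working session

There is one attempt and no reset: what is moved stays moved. The work goes in short steps, Python scripts to look and compute and a tool call to move; the robot and the scene stay as the last step left them, time stands still between calls to the robot, and variables do not carry over. Pictures are saved under pics/ and viewed, at most 10 in all, crops included, and the job is handed in when it is done.

Besides the shell and the picture viewer there is one more tool, called after ">>>" in YAML: its name, and indented under it one key for each argument. servo_tool: Moves the arm, as the interface text tells. Its arguments: {"type":"object","properties":{"increments":{"type":"array","items":{"type":"array","items":{"type":"number"}}}},"required":["increments"]}

```bash
mkdir -p pics
python3 - <<'E'
from workcell import ctrl
import cv2,numpy as np
o=ctrl.get_obs(); print(o)
a=[]
for n in("scene","side"):
    d=ctrl.get_image(n); cv2.imwrite(f"pics/{n}0.png",d["image"][:,:,::-1]); np.savez(f"{n}0.npz",**d)
    print(n,{k:np.round(v,3).tolist() for k,v in d.items() if k!="image"})
E
```

```text
{'t': 0.0, 'qpos': array([ 1.09697486e+00,  4.23861609e-01,  1.63065514e+00,  5.37434467e-07,
        1.08861327e+00, -1.90121215e-02]), 'qvel': array([-4.99397417e-04,  4.67410781e-04,  8.21691349e-05,  8.18971582e-04,
        8.09470256e-04, -4.05625863e-04]), 'joint_torque': array([ 1.19560078e-03, -5.44622254e+01, -2.73675799e+01,  6.44411612e-02,
        2.27821106e-02, -1.20348632e-04]), 'ee_pos': array([274.27111225, 560.94826697, 192.20246605]), 'orientation': array([-7.08186898e-01, -3.06034495e+00,  2.34148698e-03]), 'ft_force': array([-0.95733661,  0.96916519,  0.20247057]), 'moment': array([-0.02083501, -0.04515194,  0.00945903]), 'grasp_force': 0.0, 'width': 87.6956009373218}
scene {'fx': 428.571, 'fy': 428.571, 'cx': 257.195, 'cy': 187.205, 'extrinsics': [[-0.933, 0.34, -0.116, 400.707], [-0.36, -0.884, 0.3, 343.021], [-0.001, 0.322, 0.947, 1251.19], [0.0, 0.0, 0.0, 1.0]]}
side {'fx': 482.626, 'fy': 482.626, 'cx': 256.073, 'cy': 198.547, 'extrinsics': [[-0.802, 0.319, -0.505, -215.919], [-0.597, -0.391, 0.7, 1024.919], [0.026, 0.863, 0.504, 909.866], [0.0, 0.0, 0.0, 1.0]]}
```

View pics/scene0.png

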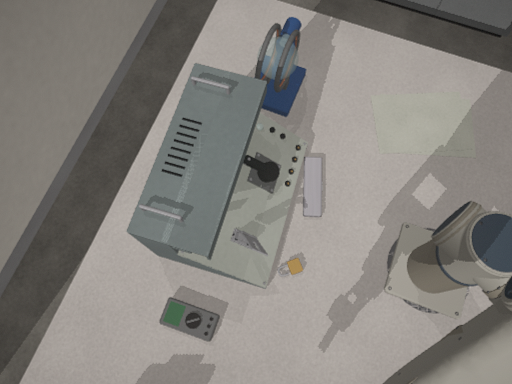

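View pics/side0.png

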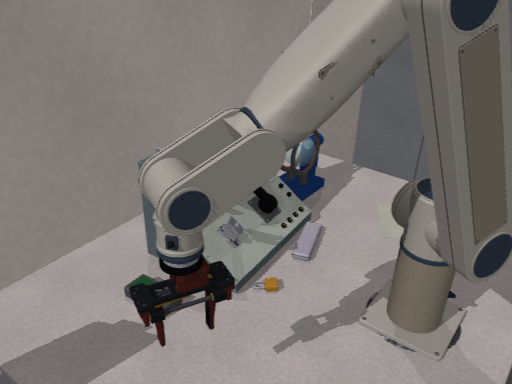

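The scene view shows the hub near (268,172) with its handle toward (248,160), and the hasp near (250,240). In the side view the hub is near (266,203) and the hasp near (231,231). I'll enlarge both.

Run:
```python
import cv2,numpy as np
a=cv2.imread("pics/scene0.png")[105:295,125:325]; b=cv2.imread("pics/side0.png")[150:290,190:330]
a=cv2.resize(a,(400*1,380),interpolation=cv2.INTER_CUBIC);b=cv2.resize(b,(380,380),interpolation=cv2.INTER_CUBIC)
cv2.imwrite("pics/c0.png",np.hstack([a,b]))
```

```text
(no output)
```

View pics/c0.png

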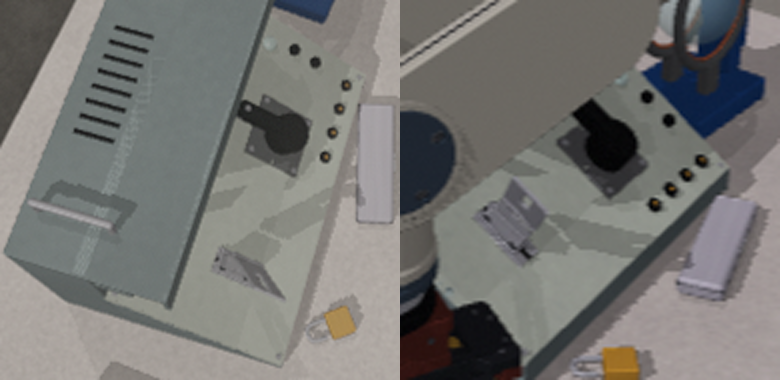

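```bash
cat > h.py <<'E'
import numpy as np
from scipy.spatial.transform import Rotation as R
from scipy.optimize import least_squares
C={n:dict(np.load(n+"0.npz")) for n in("scene","side")}
def proj(n,p):
    d=C[n];E=d["extrinsics"];q=(np.atleast_2d(p)-E[:3,3])@E[:3,:3]
    return np.c_[d["cx"]+d["fx"]*q[:,0]/-q[:,2], d["cy"]+d["fy"]*q[:,1]/q[:,2]]
t=np.radians(35)
def frame(yaw):
    return R.from_euler("z",yaw).as_matrix()@np.array([[np.cos(t),0,-np.sin(t)],[0,1,0],[np.sin(t),0,np.cos(t)]])
def pts(v):
    x,y,s,yaw=v;A=np.array([x,y,40+s*np.sin(t)]);F=frame(yaw)
    P=lambda u,l,o:A+F@[u,l,o]
    Z=R.from_euler("z",yaw).as_matrix()
    return P,lambda lx,l,z:np.r_[A[:2],0]+Z@[lx,l,z]
E
python3 - <<'E'
from h import *
def res(v,full=False):
    P,H=pts(v);s=v[2]
    a=proj("scene",[P(0,0,38),P(-s,300,0),P(-s,-160,0),H(42,300,268)])-[[269,171],[266,288],[307.5,142.5],[209,258]]
    b=proj("side",[P(0,0,38),P(-s,300,0),P(-s,-160,0)])-[[268,202.7],[236,287],[310.5,212.6]]
    return np.r_[a,b] if full else np.r_[a,b].ravel()
for y0 in(-.4,0,):
    r=least_squares(res,[650,300,140,y0],x_scale=[100,100,100,.3],loss="soft_l1");print(r.x,r.cost);
print(np.round(res(r.x,1),1));np.save("v.npy",r.x)
P,H=pts(r.x)
print("F",np.round(frame(r.x[3]),3).tolist())
for n,p in dict(axis=(0,0,0),grip=(65,0,31),tip=(92,0,44),hinge=(0,192,31),homeslot=(0,135,31),leaftop=(0,192+90*np.cos(np.pi-2.1),31+90*np.sin(2.1))).items():
    print(n,np.round(P(*p)),np.round(proj("scene",P(*p))),np.round(proj("side",P(*p))))
E
```

```text
[ 5.43789290e+02 -6.50268077e+01  1.21551866e+02  8.10820536e-02] 8.21102947200481
[ 5.43789290e+02 -6.50268077e+01  1.21551866e+02  8.10820545e-02] 8.21102947200476
[[ 0.8 -0.4]
 [ 0.2  0.5]
 [-0.2  0.1]
 [-0.3  2.8]
 [ 0.6 -3.9]
 [-0.4 -2.5]
 [ 0.2 -1.4]]
F [[0.816, -0.081, -0.572], [0.066, 0.997, -0.046], [0.574, 0.0, 0.819]]
axis [544. -65. 110.] [[262. 173.]] [[262. 205.]]
grip [579. -62. 172.] [[250. 161.]] [[254. 185.]]
tip [594. -61. 199.] [[244. 156.]] [[250. 177.]]
hinge [511. 125. 135.] [[248. 236.]] [[233. 228.]]
homeslot [515.  68. 135.] [[255. 216.]] [[244. 219.]]
leaftop [462. 167. 199.] [[260. 253.]] [[237. 221.]]
```

```bash
cat >> h.py <<'E'
def goal(ulo,phi=0,flip=1,tilt=0):
    """TCP pose: tool z=-out, tool y = left turned by phi about out; flip picks the half turn"""
    P,_=pts(np.load("v.npy"));F=frame(np.load("v.npy")[3])
    y=F@[-np.sin(phi),np.cos(phi),0];z=-F[:,2]
    y=y*flip;M=np.c_[np.cross(y,z),y,z]
    return P(*ulo),R.from_matrix(M)
def inc(o,ulo,phi=0,flip=1):
    p,r=goal(ulo,phi,flip);d=(p-o["ee_pos"])/10
    w=np.degrees((r*R.from_rotvec(o["orientation"]).inv()).as_rotvec())
    return np.round(d,2),np.round(w,1)
def panel(p):
    v=np.load("v.npy");return frame(v[3]).T@(np.array(p)-pts(v)[0](0,0,0))
E
python3 - <<'E'
from h import *
from workcell import ctrl
o=ctrl.get_obs();print(np.round(R.from_rotvec(o["orientation"]).as_matrix(),2).tolist())
for f in(1,-1):
    print(f,inc(o,(50,-34,150),0,f), goal((50,-34,150))[0])
E
```

```text
[[-0.9, 0.44, -0.0], [0.44, 0.9, -0.0], [0.0, -0.0, -1.0]]
1 (array([ 22.73, -66.36,   6.9 ]), array([ -6.5, -34.8,  29.8])) [ 501.61229641 -102.56618904  261.27091445]
-1 (array([ 22.73, -66.36,   6.9 ]), array([  46. ,   -8.8, -143.3])) [ 501.61229641 -102.56618904  261.27091445]
```

>>> servo_tool:
  increments:
    - [1,-3,2,-0.5,-2,2,-1]
    - [2,-7,4,-1,-5,5,-1]
    - [4,-11,6,-2,-8,7,-1]
    - [6,-15,8,-2.5,-12,10,-1]
    - [7,-19,9,-3,-15,13,-1]
    - [8,-23,10,-4,-19,17,-1]
    - [10,-27,10,-5,-23,20,-1]
    - [11,-31,10,-5.5,-27,23,-1]
    - [12,-35,10,-6,-30,26,-1]
    - [14,-39,10,-6.5,-34.8,29.8,-1]
    - [15,-43,9,-6.5,-34.8,29.8,-1]
    - [17,-47,9,-6.5,-34.8,29.8,-1]
    - [18,-51,8,-6.5,-34.8,29.8,-1]
    - [19,-55,8,-6.5,-34.8,29.8,-1]
    - [21,-59,7,-6.5,-34.8,29.8,-1]
    - [22,-63,7,-6.5,-34.8,29.8,-1]
    - [22.7,-66.4,7,-6.5,-34.8,29.8,-1]
    - [22.7,-66.4,7,-6.5,-34.8,29.8,-1]
    - [22.7,-66.4,7,-6.5,-34.8,29.8,-1]

```text
t: 1.68
ee_pos: [486.2, -52.6, 265.3]
orientation: [-0.105, 2.531, 0.035]
ft_force: [1.4, 1.5, 0.0]
width: 0.4
grasp_force: 0.0
```

Run:
```python
from h import *
from workcell import ctrl
import cv2
o=ctrl.get_obs();d=ctrl.get_image("wrist");np.savez("wrist1.npz",ee=o["ee_pos"],ori=o["orientation"],**d)
print(o["t"],o["qpos"].round(2),o["ee_pos"].round(1),panel(o["ee_pos"]).round(1),{k:np.round(v,3).tolist() for k,v in d.items() if k!="image"})
cv2.imwrite("pics/w1.png",cv2.resize(d["image"][:,:,::-1],(768,576),interpolation=cv2.INTER_CUBIC))
```

```text
1.6833 [-0.27 -0.12  2.26  0.46  0.46 -2.29] [486.2 -52.6 265.3] [ 43.1  17.1 159.7] {'fx': 297.319, 'fy': 297.319, 'cx': 254.184, 'cy': 192.367, 'tool_from_camera': [[0.0, 0.961, 0.276, 76.647], [1.0, 0.0, -0.001, -1.091], [-0.001, 0.276, -0.961, -191.487], [0.0, 0.0, 0.0, 1.0]]}
```

View pics/w1.png

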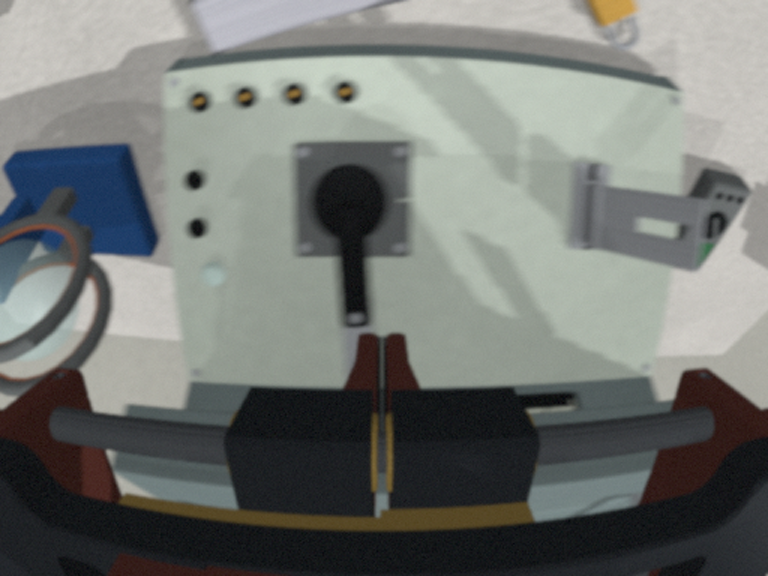

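```bash
cat >> h.py <<'E'
def wproj(d,p):
    T=np.eye(4);T[:3,:3]=R.from_rotvec(d["ori"]).as_matrix();T[:3,3]=d["ee"]
    E=T@d["tool_from_camera"];q=(np.atleast_2d(p)-E[:3,3])@E[:3,:3]
    x,y,z=q[:,0],-q[:,1],-q[:,2];r=np.hypot(x,y);a=np.arctan2(r,z)
    return np.c_[d["cx"]+d["fx"]*a*x/r,d["cy"]+d["fy"]*a*y/r]
E
python3 - <<'E'
from h import *
d=dict(np.load("wrist1.npz"))
def res(v,full=False):
    P,H=pts(v[:4]);s=v[2]
    a=proj("scene",[P(0,0,38),P(-s,300,0),P(-s,-160,0)])-[[269,171],[266,288],[307.5,142.5]]
    b=proj("side",[P(0,0,38),P(-s,300,0),P(-s,-160,0)])-[[268,202.7],[236,287],[310.5,212.6]]
    w=wproj(d,[P(0,0,38),P(-s,300,0),P(-s,-160,0),P(281-s,300,0),P(281-s,-160,0),P(v[4],222,82),P(92,0,44)])-np.array([[350,203],[683,90],[165,72],[652,372],[190,382],[660,226],[356,325]])/1.5
    z=np.r_[a*.7,b*.4,w]
    return z if full else z.ravel()
r=least_squares(res,[544,-65,121,.08,0],x_scale=[100,100,100,.3,10],loss="soft_l1");print(r.x,r.cost)
print(np.round(res(r.x,1),1).tolist());np.save("v.npy",r.x)
from workcell import ctrl
o=ctrl.get_obs()
print(np.round(frame(r.x[3]),3).tolist())
print(panel(o["ee_pos"]).round(1),inc(o,(55,-40,110),-.35))
for q in[(55,-40,24),(40,45,24),(26,62,24)]:print(q,goal(q,-.35)[0].round(1))
E
```

```text
[ 5.38515186e+02 -7.05234198e+01  1.14006367e+02  8.12900431e-02
  5.10306160e+00] 14.094116570888412
[[2.3, -0.6], [0.4, -1.0], [0.0, -1.0], [1.2, -1.1], [0.2, -1.4], [0.3, -0.8], [0.4, -0.9], [1.3, 0.8], [-0.2, 0.4], [0.8, 2.5], [-0.2, 0.3], [3.8, 0.1], [-2.6, 2.0]]
[[0.816, -0.081, -0.572], [0.067, 0.997, -0.047], [0.574, 0.0, 0.819]]Traceback (most recent call last):
  File "<stdin>", line 15, in <module>
  File "h.py", line 27, in panel
    v=np.load("v.npy");return frame(v[3]).T@(np.array(p)-pts(v)[0](0,0,0))
                                                         ~~~^^^
  File "h.py", line 12, in pts
    x,y,s,yaw=v;A=np.array([x,y,40+s*np.sin(t)]);F=frame(yaw)
    ^^^^^^^^^
ValueError: too many values to unpack (expected 4)
```

Run:
```python
from h import *
np.save("v.npy",np.load("v.npy")[:4])
from workcell import ctrl
o=ctrl.get_obs();F=frame(np.load("v.npy")[3])
print(panel(o["ee_pos"]).round(1),inc(o,(55,-40,110),-.35), inc(o,(55,-40,26),-.35))
# push: finger centre radius-offset; deltas cm relative to the (55,-40,26) pose
for th in np.radians([0,15,30,45,60,75,90,93]):
    u=np.array([np.cos(th),np.sin(th)]);n=np.array([-np.sin(th),np.cos(th)])
    q=u*58-n*27
    print(np.degrees(th).round(),q.round(),(F@[q[0]-55,q[1]+40,0]/10).round(1))
```

```text
[ 52.3  16.9 159.5] (array([ 3.51, -5.43, -3.9 ]), array([ 11.7,   1. , -16.5])) (array([  8.31,  -5.04, -10.78]), array([ 11.7,   1. , -16.5]))
0.0 [ 58. -27.] [0.1 1.3 0.2]
15.0 [ 63. -11.] [0.4 2.9 0.5]
30.0 [64.  6.] [0.3 4.6 0.5]
45.0 [60. 22.] [-0.1  6.2  0.3]
60.0 [52. 37.] [-0.8  7.6 -0.2]
75.0 [41. 49.] [-1.9  8.8 -0.8]
90.0 [27. 58.] [-3.1  9.6 -1.6]
93.0 [24. 59.] [-3.3  9.7 -1.8]
```

>>> servo_tool:
  increments:
    - [1,-1.5,-1,4,0.3,-5.5,-1]
    - [2,-3,-2,8,0.6,-11,-1]
    - [3,-4.5,-3,11.7,1,-16.5,-1]
    - [3.5,-5.4,-3.9,11.7,1,-16.5,-1]
    - [3.5,-5.4,-3.9,11.7,1,-16.5,-1]
    - [3.5,-5.4,-3.9,11.7,1,-16.5,-1]

```text
t: 2.23
ee_pos: [520.8, -105.4, 225.5]
orientation: [0.343, 2.521, 0.179]
ft_force: [-0.5, -0.3, 0.2]
width: 0.3
grasp_force: 0.0
```

```bash
cat > st.py <<'E'
from h import *
import sys
from workcell import ctrl
o=ctrl.get_obs();print(round(o["t"],2),o["qpos"].round(2),panel(o["ee_pos"]).round(1),o["ft_force"].round(1))
E
cat > go.py <<'E'
from st import *
a=[float(x) for x in sys.argv[1:]]
print(*inc(o,a[:3],np.radians(a[3])))
E
python3 go.py 55 -40 26 -20
```

```text
2.23 [-0.39  0.05  2.22  0.71  0.42 -2.29] [ 52.1 -33.3 110.1] [-0.5 -0.3  0.2]
[ 5.1  -0.26 -6.73] [-0.4 -0.3  0. ]
```

>>> servo_tool:
  increments:
    - [1,-0.3,-1.4,0,0,0,-1]
    - [2,-0.4,-2.7,0,0,0,-1]
    - [3,-0.4,-4,0,0,0,-1]
    - [4,-0.4,-5.4,0,0,0,-1]
    - [5.1,-0.4,-6.7,0,0,0,-1]
    - [5.1,-0.4,-6.7,0,0,0,-1]
    - [5.1,-0.4,-6.7,0,0,0,-1]

```text
t: 2.82
ee_pos: [573.4, -107.4, 163.1]
orientation: [0.342, 2.526, 0.176]
ft_force: [-0.2, -0.5, -0.1]
width: 0.6
grasp_force: 0.0
```

```bash
python3 st.py
```

```text
2.82 [-0.34  0.25  2.17  0.98  0.29 -2.54] [ 59.1 -39.6  29. ] [-0.2 -0.5 -0.1]
```

>>> servo_tool:
  increments:
    - [-0.1,0.7,-0.4,0,0,0,-1]
    - [0,1.4,-0.3,0,0,0,-1]
    - [0.1,2.1,-0.2,0,0,0,-1]
    - [0.2,2.9,0,0,0,0,-1]
    - [0.2,3.7,0,0,0,0,-1]
    - [0.1,4.5,0,0,0,0,-1]
    - [0,5.3,-0.1,0,0,0,-1]
    - [-0.2,6.1,-0.2,0,0,0,-1]
    - [-0.5,6.8,-0.4,0,0,0,-1]
    - [-0.9,7.5,-0.7,0,0,0,-1]
    - [-1.4,8.1,-1,0,0,0,-1]
    - [-2,8.7,-1.3,0,0,0,-1]

```text
t: 3.82
ee_pos: [553.0, -20.9, 149.6]
orientation: [0.345, 2.525, 0.175]
ft_force: [0.0, -1.1, -0.3]
width: 0.5
grasp_force: 0.0
```

```bash
python3 st.py
```

```text
3.82 [-0.14  0.23  2.25  1.09  0.14 -2.48] [40.5 48.3 25.7] [ 0.  -1.1 -0.3]
```

```bash
cat > wr.py <<'E'
from st import *
import cv2
n=sys.argv[1];d=ctrl.get_image("wrist");np.savez(n+".npz",ee=o["ee_pos"],ori=o["orientation"],**d)
cv2.imwrite(f"pics/{n}.png",cv2.resize(d["image"][:,:,::-1],(768,576),interpolation=cv2.INTER_CUBIC))
E
python3 wr.py w2
```

```text
3.82 [-0.14  0.23  2.25  1.09  0.14 -2.48] [40.5 48.3 25.7] [ 0.  -1.1 -0.3]
```

View pics/w2.png

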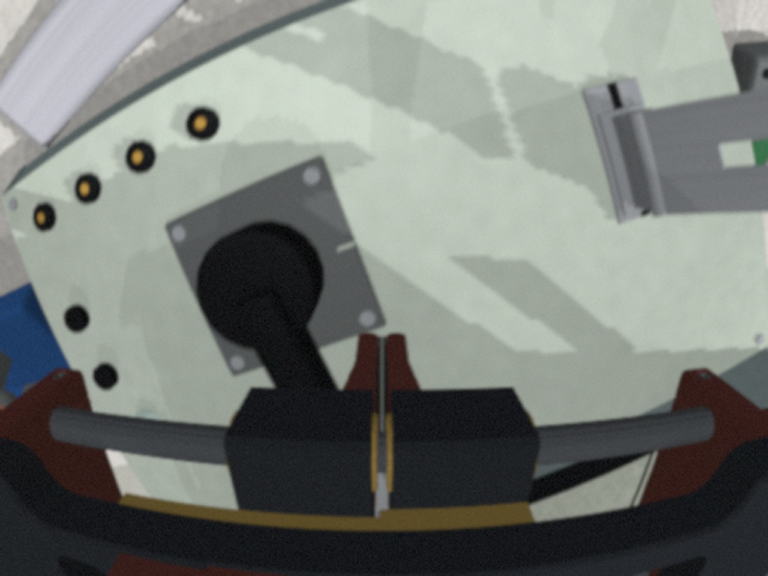

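The finger is now to the left of the handle, and the handle seems to have turned little if at all. I'll check the geometry numerically.

Run:
```python
from h import *
for n in("wrist1","w2"):
    d=dict(np.load(n+".npz"));P,_=pts(np.load("v.npy"))
    print(n,"TCP",wproj(d,d["ee"])*1.5,"hub",wproj(d,P(0,0,38))*1.5,"hinge",wproj(d,P(5,192,31))*1.5)
    for th in(0,10,20,60,75):
        c,s=np.cos(np.radians(th)),np.sin(np.radians(th))
        print(th,(wproj(d,[P(40*c,40*s,44),P(60*c,60*s,44),P(92*c,92*s,44)])*1.5).round().tolist())
```

```text
wrist1 TCP [[383.19743586 333.54915521]] hub [[350.59070897 201.68433348]] hinge [[599.1079027  214.28955719]]
0 [[351.0, 259.0], [351.0, 286.0], [352.0, 328.0]]
10 [[361.0, 258.0], [366.0, 285.0], [374.0, 326.0]]
20 [[370.0, 256.0], [380.0, 281.0], [395.0, 321.0]]
60 [[400.0, 231.0], [425.0, 245.0], [462.0, 267.0]]
75 [[406.0, 217.0], [434.0, 225.0], [476.0, 237.0]]
w2 TCP [[383.79480862 332.81880462]] hub [[247.05000304 295.99757721]] hinge [[645.61206758 164.00021583]]
0 [[281.0, 381.0], [300.0, 417.0], [327.0, 469.0]]
10 [[295.0, 375.0], [320.0, 410.0], [357.0, 459.0]]
20 [[307.0, 367.0], [338.0, 398.0], [384.0, 443.0]]
60 [[336.0, 316.0], [384.0, 324.0], [458.0, 335.0]]
75 [[336.0, 292.0], [385.0, 287.0], [463.0, 280.0]]
```

```bash
python3 - <<'E'
s=open("h.py").read()
s=s.replace("return P(*ulo),R.from_matrix(M)","return P(*ulo),R.from_rotvec(np.radians(tilt)*F[:,1])*R.from_matrix(M)")
s=s.replace("def inc(o,ulo,phi=0,flip=1):\n    p,r=goal(ulo,phi,flip)","def inc(o,ulo,phi=0,flip=1,tilt=0):\n    p,r=goal(ulo,phi,flip,tilt)")
open("h.py","w").write(s)
s=open("go.py").read().replace("np.radians(a[3])","np.radians(a[3]),1,a[4]");open("go.py","w").write(s)
from h import *
print(R.from_rotvec(goal((0,0,0),0,1,15)[1].as_rotvec()).as_matrix()[:,2], "want z about -0.94")
E
python3 go.py 40 48 85 -20 0; python3 go.py 45 -48 90 0 15
```

```text
[ 0.34089072  0.02777222 -0.93969262] want z about -0.94
3.87 [-0.14  0.23  2.26  1.09  0.14 -2.48] [38.4 49.4 25.8] [-1.8 -0.9 -1.1]
[-3.24 -0.4   4.94] [-0.3 -0.7  0.1]
3.87 [-0.14  0.23  2.26  1.09  0.14 -2.48] [38.4 49.4 25.8] [-1.8 -0.9 -1.1]
[-2.34 -9.96  5.64] [-10.6  13.3  18. ]
```

>>> servo_tool:
  increments:
    - [-1,-0.1,1.6,0,0,0,-1]
    - [-2.1,-0.3,3.3,0,0,0,-1]
    - [-3.2,-0.4,4.9,0,0,0,-1]
    - [-3.2,-0.4,5.2,0,0,0,-1]
    - [-3,-3,5.4,-3.5,4,6,-1]
    - [-2.7,-6,5.5,-7,9,12,-1]
    - [-2.3,-10,5.6,-10.6,13.3,18,-1]
    - [-2.3,-10,5.6,-10.6,13.3,18,-1]
    - [-2.3,-10,5.6,-10.6,13.3,18,-1]
    - [-2.3,-10,5.6,-10.6,13.3,18,-1]

```text
t: 4.7
ee_pos: [530.7, -121.0, 205.0]
orientation: [-0.111, 2.787, 0.024]
ft_force: [-0.1, -0.2, -0.4]
width: 0.4
grasp_force: 0.0
```

```bash
python3 wr.py w3
```

```text
4.7 [-0.33  0.15  2.04  0.24  0.64 -2.16] [ 47.4 -49.7  88.4] [-0.1 -0.2 -0.4]
```

View pics/w3.png

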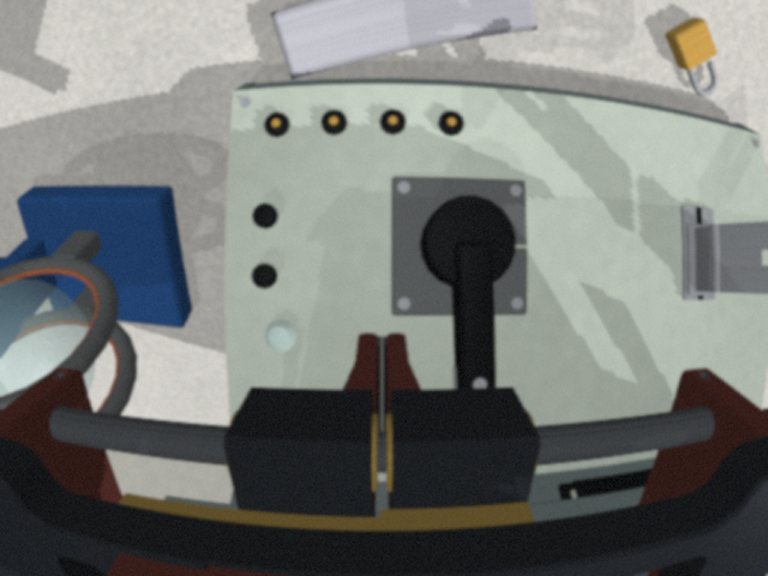

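Run:
```python
from h import *
d=dict(np.load("w3.npz"));d1=dict(np.load("wrist1.npz"));d2=dict(np.load("w2.npz"))
P,_=pts(np.load("v.npy"));s=114
print(wproj(d,[P(0,0,38),P(0,0,2),P(-s,-160,0),P(-s,300,0)]).round(1)*1.5)
sq=[[392,178],[525,181],[526,314],[392,314]]
names=["hub","c1","c2","c3","c4","s1","s2","s3","s4","FR"]
W3=np.array([[469,243]]+sq+[[276,124],[333,121],[392,121],[451,122],[233,88]])/1.5
W1=np.array([[350,203],[295,143],[410,142],[412,255],[296,256],[199,101],[246,97],[294,94],[345,92],[165,72]])/1.5
W2=np.array([[260,272],[166,225],[322,157],[384,325],[233,376],[44,216],[88,187],[140,157],[203,123],[6,188]])/1.5
SC=np.array([[269,171]]+[[np.nan]*2]*4+[[288,183.5],[291.5,171.5],[295,159],[298,147.5],[307.5,142.5]])
SD=np.array([[268,202.7]]+[[np.nan]*2]*4+[[284,225.5],[290.2,219.5],[296,214.5],[301.5,209],[310.5,212.6]])
# sockets: order in wrist images runs from right(-left) to left
SC[5:9]=SC[5:9][::-1];SD[5:9]=SD[5:9][::-1]
for i,n in enumerate(names):
    def f(p,use):
        r=[wproj(d,p)-W3[i]]
        if "1" in use:r.append(wproj(d1,p)-W1[i])
        if "2" in use:r.append(wproj(d2,p)-W2[i])
        if "s" in use and not np.isnan(SC[i,0]): r+=[proj("scene",p)-SC[i],proj("side",p)-SD[i]]
        return np.ravel(r)
    out=[]
    for use in("1","2","12","s"):
        if use=="s" and np.isnan(SC[i,0]):continue
        q=least_squares(f,P(0,0,0),args=(use,));out.append((use,q.x.round(0).tolist(),round(q.cost,1),panel(q.x).round(0).tolist()))
    print(n,*out)
```

```text
[[468.   240.6 ]
 [457.35 245.1 ]
 [229.65  92.4 ]
 [759.   133.8 ]]
hub ('1', [517.0, -72.0, 139.0], np.float64(0.2), [1.0, -0.0, 40.0]) ('2', [526.0, -68.0, 118.0], np.float64(10.0), [-3.0, 3.0, 17.0]) ('12', [527.0, -69.0, 118.0], np.float64(29.8), [-2.0, 2.0, 16.0]) ('s', [525.0, -69.0, 126.0], np.float64(0.3), [0.0, 3.0, 25.0])
c1 ('1', [501.0, -117.0, 89.0], np.float64(0.4), [-43.0, -44.0, 10.0]) ('2', [505.0, -116.0, 79.0], np.float64(0.1), [-45.0, -43.0, -0.0]) ('12', [506.0, -117.0, 79.0], np.float64(2.8), [-45.0, -44.0, -1.0])
c2 ('1', [491.0, -31.0, 94.0], np.float64(0.6), [-42.0, 43.0, 16.0]) ('2', [496.0, -25.0, 82.0], np.float64(0.0), [-45.0, 48.0, 3.0]) ('12', [497.0, -26.0, 81.0], np.float64(6.5), [-45.0, 47.0, 2.0])
c3 ('1', [568.0, -22.0, 137.0], np.float64(0.2), [45.0, 46.0, 6.0]) ('2', [570.0, -21.0, 134.0], np.float64(0.4), [45.0, 47.0, 3.0]) ('12', [570.0, -21.0, 134.0], np.float64(0.7), [45.0, 47.0, 3.0])
c4 ('1', [568.0, -112.0, 145.0], np.float64(0.2), [44.0, -44.0, 18.0]) ('2', [578.0, -111.0, 133.0], np.float64(0.0), [45.0, -43.0, 2.0]) ('12', [579.0, -112.
[... 725 characters left out ...]
 -43.0, 1.0]) ('12', [472.0, -120.0, 57.0], np.float64(4.8), [-85.0, -44.0, 0.0]) ('s', [471.0, -119.0, 58.0], np.float64(0.3), [-85.0, -43.0, 2.0])
s4 ('1', [464.0, -81.0, 72.0], np.float64(0.4), [-81.0, -5.0, 15.0]) ('2', [468.0, -78.0, 57.0], np.float64(0.0), [-86.0, -2.0, 1.0]) ('12', [469.0, -79.0, 56.0], np.float64(6.3), [-86.0, -3.0, 0.0]) ('s', [468.0, -79.0, 58.0], np.float64(0.2), [-86.0, -2.0, 2.0])
FR ('1', [453.0, -231.0, 52.0], np.float64(0.0), [-111.0, -153.0, 13.0]) ('2', [458.0, -240.0, 24.0], np.float64(0.0), [-124.0, -163.0, -13.0]) ('12', [459.0, -241.0, 25.0], np.float64(10.7), [-122.0, -163.0, -13.0]) ('s', [457.0, -237.0, 32.0], np.float64(0.4), [-120.0, -160.0, -6.0])
```

```bash
python3 go.py 50 -42 22 0 15
python3 - <<'E'
from h import *
d=dict(np.load("w3.npz"));P,_=pts(np.load("v.npy"))
for th in(0,3,6):
    c,s=np.cos(np.radians(th)),np.sin(np.radians(th));print(th,(wproj(d,[P(80*c+k*s,80*s-k*c,44) for k in(-11,11)])*1.5).round().tolist())
F=frame(np.load("v.npy")[3])
for th in np.radians(np.arange(0,100,10)):
    u=np.array([np.cos(th),np.sin(th)]);n=np.array([-np.sin(th),np.cos(th)])
    q=u*56-n*25;print(np.degrees(th).round(),q.round(),(F@[q[0]-50,q[1]+42,0]/10).round(1))
E
```

```text
4.75 [-0.33  0.15  2.04  0.24  0.64 -2.16] [ 46.6 -49.   88.5] [-0.9 -0.3 -0.2]
[ 4.03  1.03 -5.25] [-0.2  0.1  0. ]
0 [[487.0, 379.0], [450.0, 380.0]]
3 [[494.0, 377.0], [457.0, 380.0]]
6 [[501.0, 375.0], [464.0, 381.0]]
0.0 [ 56. -25.] [0.4 1.7 0.3]
10.0 [ 59. -15.] [0.6 2.8 0.5]
20.0 [61. -4.] [0.6 3.8 0.6]
30.0 [61.  6.] [0.5 4.9 0.6]
40.0 [59. 17.] [0.3 5.9 0.5]
50.0 [55. 27.] [-0.1  6.9  0.3]
60.0 [50. 36.] [-0.7  7.8 -0. ]
70.0 [43. 44.] [-1.3  8.5 -0.4]
80.0 [34. 51.] [-2.   9.1 -0.9]
90.0 [25. 56.] [-2.8  9.6 -1.4]
```

>>> servo_tool:
  increments:
    - [1,0.3,-1.3,0,0,0,-1]
    - [2,0.6,-2.6,0,0,0,-1]
    - [3,0.8,-3.9,0,0,0,-1]
    - [4,1,-5.2,0,0,0,-1]
    - [4,1,-5.2,0,0,0,-1]
    - [4,1,-5.2,0,0,0,-1]

```text
t: 5.25
ee_pos: [569.2, -110.0, 152.6]
orientation: [-0.115, 2.79, 0.024]
ft_force: [-0.4, -1.5, 1.2]
width: 0.6
grasp_force: 0.0
```

```bash
python3 st.py
```

```text
5.25 [-0.28  0.29  2.01  0.25  0.53 -2.14] [ 49.5 -41.8  22.9] [-0.4 -1.5  1.2]
```

>>> servo_tool:
  increments:
    - [0.1,0.8,0.1,0,0,0,-1]
    - [0.3,1.6,0.2,0,0,0,-1]
    - [0.5,2.2,0.4,0,0,0,-1]
    - [0.6,2.8,0.5,0,0,0,-1]
    - [0.6,3.3,0.5,0,0,0,-1]

```text
t: 5.67
ee_pos: [576.7, -77.9, 159.8]
orientation: [-0.114, 2.786, 0.021]
ft_force: [-0.3, 1.2, 0.3]
width: 0.4
grasp_force: 0.0
```

```bash
python3 st.py
```

```text
5.67 [-0.21  0.27  2.01  0.2   0.53 -2.03] [ 61.9 -10.5  23. ] [-0.3  1.2  0.3]
```

```bash
python3 wr.py w4
```

```text
5.67 [-0.21  0.27  2.01  0.2   0.53 -2.03] [ 61.9 -10.5  23. ] [-0.3  1.2  0.3]
```

View pics/w4.png

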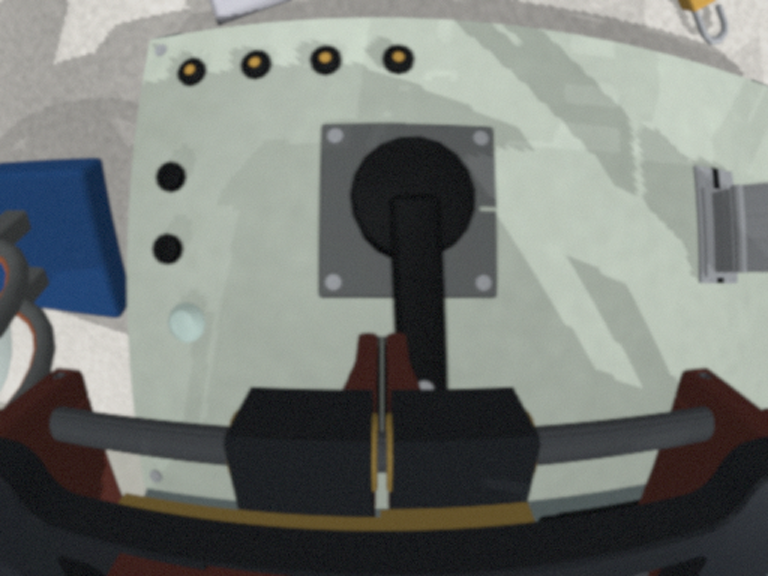

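Run:
```python
from h import *
d4=dict(np.load("w4.npz"));d3=dict(np.load("w3.npz"));d1=dict(np.load("wrist1.npz"));P,_=pts(np.load("v.npy"))
print("hub",wproj(d4,[P(0,0,38),P(28,0,38),P(0,28,38),P(0,-28,38),P(-28,0,38)])*1.5)
print("plate",wproj(d4,[P(0,0,1)])*1.5)
for h in(38,44,50):
  for th in(0,3):
    c,s=np.cos(np.radians(th)),np.sin(np.radians(th));print(h,th,(wproj(d4,[P(a*c+k*s,a*s-k*c,h) for a in(0,60) for k in(-11,11)])*1.5).round().tolist())
T=R.from_rotvec(d4["ori"])
for z in(0,-20,-40):print("finger",z,(wproj(d4,[d4["ee"]+T.apply([x,y,z]) for x in(-10,10) for y in(-13.5,13.5)])*1.5).round().tolist())
def f(p):return np.ravel([wproj(d4,p)-np.array([424,386])/1.5,wproj(d3,p)-np.array([480,383])/1.5])
q=least_squares(f,P(80,0,40));print("bolt",panel(q.x),q.cost)
```

```text
hub [[407.83462071 193.66864748]
 [408.09146496 258.47248821]
 [471.80058347 194.89119131]
 [342.74560149 193.75384327]
 [407.23673171 132.27235257]]
plate [[403.46839682 207.23222651]]
38 0 [[433.0, 194.0], [382.0, 194.0], [433.0, 333.0], [382.0, 333.0]]
38 3 [[433.0, 193.0], [382.0, 195.0], [441.0, 332.0], [390.0, 335.0]]
44 0 [[435.0, 191.0], [382.0, 191.0], [435.0, 335.0], [382.0, 335.0]]
44 3 [[435.0, 190.0], [382.0, 192.0], [443.0, 333.0], [390.0, 336.0]]
50 0 [[437.0, 188.0], [382.0, 188.0], [437.0, 337.0], [382.0, 337.0]]
50 3 [[437.0, 187.0], [382.0, 189.0], [445.0, 335.0], [390.0, 338.0]]
finger 0 [[354.0, 353.0], [412.0, 353.0], [354.0, 313.0], [413.0, 313.0]]
finger -20 [[352.0, 372.0], [415.0, 372.0], [351.0, 329.0], [416.0, 329.0]]
finger -40 [[349.0, 395.0], [418.0, 395.0], [347.0, 348.0], [420.0, 348.0]]
bolt [82.01972945  6.63774448 43.95804911] 0.20357401686344975
```

>>> servo_tool:
  increments:
    - [0,0.5,0,0,0,0,-1]
    - [0,1,0,0,0,0,-1]
    - [0,1,0,0,0,0,-1]
    - [0,1,0,0,0,0,-1]

```text
t: 6.05
ee_pos: [576.5, -68.3, 158.7]
orientation: [-0.114, 2.787, 0.021]
ft_force: [-0.6, -0.0, 0.0]
width: 0.5
grasp_force: 0.0
```

Run:
```python
from st import *
import cv2
print(o["moment"].round(2),o["joint_torque"].round(1))
d=ctrl.get_image("wrist");np.savez("w5.npz",ee=o["ee_pos"],ori=o["orientation"],**d)
im=d["image"][:,:,::-1]
s=ctrl.get_image("scene")["image"][130:220,220:340,::-1]
a=cv2.resize(im[80:280,150:400],(500,400),interpolation=cv2.INTER_CUBIC);b=cv2.resize(s,(300,225),interpolation=cv2.INTER_CUBIC)
c=np.zeros((400,800,3),np.uint8);c[:,:500]=a;c[:225,500:]=b;cv2.imwrite("pics/w5.png",c)
```

```text
6.05 [-0.19  0.27  2.02  0.19  0.52 -2.  ] [61.7 -0.9 21.9] [-0.6 -0.   0. ]
[ 0.02  0.12 -0.07] [  0.2 -41.  -23.    0.2  -1.2   0.1]
```

View pics/w5.png

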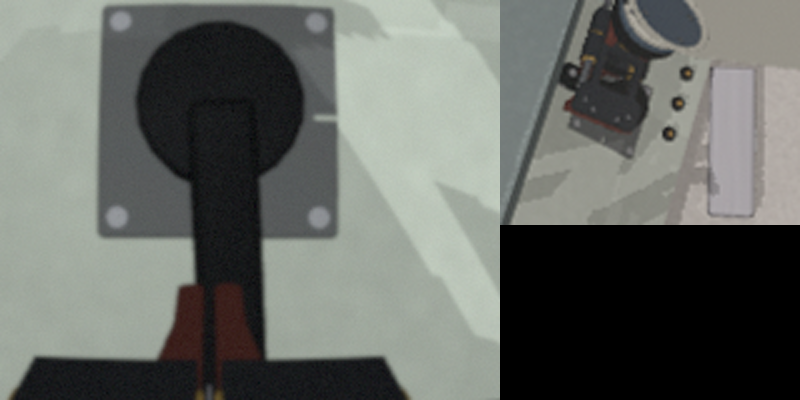

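>>> servo_tool:
  increments:
    - [-0.3,-1.4,-0.2,0,0,0,-1]
    - [-0.7,-2.8,-0.5,0,0,0,-1]
    - [-1,-4.2,-0.7,0,0,0,-1]
    - [-1,-4.2,-0.7,0,0,0,-1]
    - [-0.7,-4.2,-1.1,0,0,0,-1]
    - [-0.4,-4.2,-1.5,0,0,0,-1]
    - [-0.4,-4.2,-1.5,0,0,0,-1]

```text
t: 6.73
ee_pos: [572.9, -110.1, 143.1]
orientation: [-0.114, 2.788, 0.022]
ft_force: [0.8, 0.1, 0.1]
width: 0.4
grasp_force: 0.0
```

>>> servo_tool:
  increments:
    - [0.15,0,-0.2,0,0,0,-1]
    - [0.3,0,-0.4,0,0,0,-1]
    - [0.3,0,-0.4,0,0,0,-1]

```text
t: 6.98
ee_pos: [575.8, -110.1, 139.4]
orientation: [-0.114, 2.787, 0.021]
ft_force: [-0.3, 0.1, -0.3]
width: 0.7
grasp_force: 0.0
```

```bash
python3 st.py
```

```text
6.98 [-0.28  0.32  2.01  0.26  0.5  -2.14] [ 47.3 -42.5   8.4] [-0.3  0.1 -0.3]
```

>>> servo_tool:
  increments:
    - [0.2,0,-0.3,0,0,0,-1]
    - [0.4,0,-0.5,0,0,0,-1]
    - [0.4,0,-0.5,0,0,0,-1]

```text
t: 7.23
ee_pos: [579.8, -110.5, 134.4]
orientation: [-0.114, 2.787, 0.021]
ft_force: [-1.1, 1.0, 0.7]
width: 0.7
grasp_force: 0.0
```

>>> servo_tool:
  increments:
    - [0.2,0,-0.3,0,0,0,-1]
    - [0.4,0,-0.5,0,0,0,-1]
    - [0.4,0,-0.5,0,0,0,-1]

```text
t: 7.48
ee_pos: [583.8, -110.6, 129.4]
orientation: [-0.113, 2.787, 0.021]
ft_force: [-0.2, -0.0, -0.1]
width: 0.5
grasp_force: 0.0
```

```bash
python3 st.py
```

```text
7.48 [-0.28  0.34  2.    0.27  0.48 -2.15] [ 48.1 -43.6  -4.3] [-0.2 -0.  -0.1]
```

>>> servo_tool:
  increments:
    - [0.2,0,-0.3,0,0,0,-1]
    - [0.4,0,-0.5,0,0,0,-1]
    - [0.4,0,-0.5,0,0,0,-1]

```text
t: 7.73
ee_pos: [587.8, -110.6, 124.4]
orientation: [-0.113, 2.787, 0.021]
ft_force: [0.7, -0.1, 0.3]
width: 0.5
grasp_force: 0.0
```

>>> servo_tool:
  increments:
    - [0.2,0,-0.2,0,0,0,-1]
    - [0.3,0,-0.4,0,0,0,-1]
    - [0.3,0,-0.4,0,0,0,-1]

```text
t: 7.98
ee_pos: [590.6, -110.5, 120.4]
orientation: [-0.113, 2.788, 0.021]
ft_force: [0.6, -0.2, -0.3]
width: 0.3
grasp_force: 0.0
```

>>> servo_tool:
  increments:
    - [0.2,0,-0.2,0,0,0,-1]
    - [0.3,0,-0.4,0,0,0,-1]
    - [0.3,0,-0.4,0,0,0,-1]

```text
t: 8.23
ee_pos: [593.6, -110.5, 116.4]
orientation: [-0.113, 2.788, 0.021]
ft_force: [0.9, 0.5, 0.4]
width: 0.6
grasp_force: 0.0
```

```bash
python3 st.py
```

```text
8.23 [-0.27  0.38  1.99  0.27  0.46 -2.15] [ 48.6 -44.3 -20.6] [0.9 0.5 0.4]
```

>>> servo_tool:
  increments:
    - [-0.6,0.5,0.7,0,0,0,-1]
    - [-0.6,1.2,0.7,0,0,0,-1]
    - [-0.6,1.9,0.8,0,0,0,-1]
    - [-0.4,2.6,0.9,0,0,0,-1]
    - [-0.4,3.3,1,0,0,0,-1]
    - [-0.4,4,1.1,0,0,0,-1]
    - [-0.4,4.5,1.1,0,0,0,-1]

```text
t: 8.82
ee_pos: [589.8, -65.4, 127.9]
orientation: [-0.115, 2.787, 0.019]
ft_force: [-0.5, -7.5, -0.6]
width: 0.6
grasp_force: 3.1
```

```bash
python3 st.py
```

```text
8.82 [-0.18  0.34  2.01  0.2   0.46 -2.  ] [ 55.1   1.  -11.1] [-0.5 -7.5 -0.6]
```

>>> servo_tool:
  increments:
    - [-0.1,0.6,0,0,0,0,-1]
    - [-0.3,1.2,-0.1,0,0,0,-1]
    - [-0.6,1.9,-0.3,0,0,0,-1]
    - [-0.9,2.6,-0.5,0,0,0,-1]
    - [-1.3,3.3,-0.7,0,0,0,-1]
    - [-1.7,3.9,-1,0,0,0,-1]
    - [-2.2,4.4,-1.3,0,0,0,-1]
    - [-2.8,4.8,-1.7,0,0,0,-1]
    - [-3.2,5,-2,0,0,0,-1]
    - [-3.6,5.2,-2.2,0,0,0,-1]
    - [-3.8,5.3,-2.4,0,0,0,-1]
    - [-3.8,5.3,-2.4,0,0,0,-1]

```text
t: 9.82
ee_pos: [553.0, -12.1, 104.7]
orientation: [-0.114, 2.784, 0.021]
ft_force: [3.8, -1.0, 3.5]
width: 0.4
grasp_force: 2.2
```

```bash
python3 st.py;python3 - <<'E'
from h import *
from workcell import ctrl
import cv2
d=ctrl.get_image("scene");c=d["image"][130:290,190:330,::-1]
o=ctrl.get_obs()
w=ctrl.get_image("wrist");np.savez("w6.npz",ee=o["ee_pos"],ori=o["orientation"],**w)
a=cv2.resize(w["image"][:,:,::-1],(512,384));b=cv2.resize(c,(280,320),interpolation=cv2.INTER_CUBIC)
m=np.zeros((384,792,3),np.uint8);m[:,:512]=a;m[:320,512:]=b;cv2.imwrite("pics/w6.png",m)
P,_=pts(np.load("v.npy"));w["ee"],w["ori"]=o["ee_pos"],o["orientation"]
for th in(80,85,90,95):
    c,s=np.cos(np.radians(th)),np.sin(np.radians(th));print(th,wproj(w,[P(92*c,2+92*s,44),P(155*c,2+155*s,28),P(135*c,2+135*s,58)]).round().tolist())
E
```

```text
9.82 [-0.08  0.33  2.11  0.16  0.35 -1.87] [ 15.3  57.  -11.5] [ 3.8 -1.   3.5]
80 [[325.0, 236.0], [412.0, 246.0], [409.0, 252.0]]
85 [[327.0, 221.0], [416.0, 224.0], [413.0, 230.0]]
90 [[328.0, 206.0], [417.0, 203.0], [415.0, 207.0]]
95 [[328.0, 190.0], [417.0, 181.0], [414.0, 183.0]]
```

View pics/w6.png

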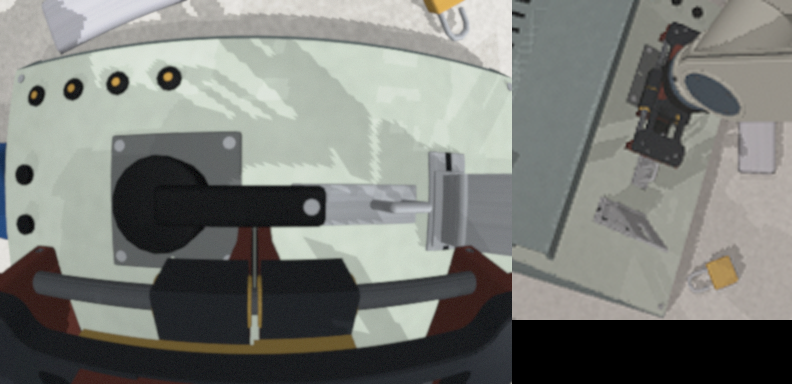

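```bash
cat > go.py <<'E'
from st import *   # args: effective tip up left out phi tilt (tip 25 behind TCP)
a=[float(x) for x in sys.argv[1:]]
z=goal((0,0,0),0,1,a[4])[1].as_matrix()[:,2]
F=frame(np.load("v.npy")[3]);e=F.T@z*25
zc=R.from_rotvec(o["orientation"]).as_matrix()[:,2]
print("eff now",panel(o["ee_pos"]-25*zc).round(1))
print(*inc(o,np.array(a[:3])+e,np.radians(a[3]),1,a[4]))
E
python3 - <<'E'
import numpy as np
v=np.load("v.npy");from h import *
A=frame(v[3])@[0.5,2,0];v[0]+=A[0];v[1]+=A[1];np.save("v.npy",v)
d=dict(np.load("w6.npz"));P,_=pts(v)
for u in(-3,0,3,6,9):print(u,wproj(d,[P(u,192,31),P(u-25,192,31),P(u+25,192,31),P(u,222,82)]).round().tolist())
E
for l in "15 60 130 0 15" "-8 265 130 -90 15" "-8 265 80 -90 15"; do python3 go.py $l|tail -2;done
```

```text
-3 [[463.0, 198.0], [463.0, 160.0], [462.0, 236.0], [547.0, 201.0]]
0 [[463.0, 203.0], [463.0, 165.0], [461.0, 240.0], [547.0, 206.0]]
3 [[463.0, 207.0], [464.0, 169.0], [461.0, 245.0], [546.0, 212.0]]
6 [[463.0, 212.0], [464.0, 174.0], [460.0, 249.0], [546.0, 217.0]]
9 [[463.0, 216.0], [464.0, 178.0], [460.0, 253.0], [546.0, 222.0]]
eff now [21.3 54.9 12.9]
[-7.26 -0.09  9.23] [-0.   0.3 -0. ]
eff now [21.3 54.9 12.9]
[-10.81  20.19   7.91] [ 30.9   2.8 -84.5]
eff now [21.3 54.9 12.9]
[-7.95 20.43  3.81] [ 30.9   2.8 -84.5]
```

>>> servo_tool:
  increments:
    - [-1.8,0,2.3,0,0,0,-1]
    - [-3.6,0,4.6,0,0,0,-1]
    - [-5.4,0,6.9,0,0,0,-1]
    - [-7.3,0,9.2,2.3,0.2,-6.5,-1]
    - [-7.6,1.5,9.2,4.6,0.4,-13,-1]
    - [-8,3.5,9.2,6.9,0.6,-19.5,-1]
    - [-8.4,6,9,9.2,0.8,-26,-1]
    - [-8.8,8.5,8.8,11.5,1,-32.5,-1]
    - [-9.2,11,8.6,13.8,1.2,-39,-1]
    - [-9.6,13.5,8.4,16.1,1.5,-45.5,-1]
    - [-10,16,8.2,18.4,1.7,-52,-1]
    - [-10.4,18,8,20.7,1.9,-58,-1]
    - [-10.8,20.2,7.9,23,2.1,-64,-1]
    - [-10.8,20.2,7.9,26,2.4,-71,-1]
    - [-10.8,20.2,7.9,28.5,2.6,-77.5,-1]
    - [-10.8,20.2,7.9,30.9,2.8,-84.5,-1]
    - [-10.8,20.2,7.9,30.9,2.8,-84.5,-1]
    - [-10.8,20.2,7.9,30.9,2.8,-84.5,-1]
    - [-10.8,20.2,7.9,30.9,2.8,-84.5,-1]

```text
t: 11.5
ee_pos: [442.4, 189.0, 182.1]
orientation: [1.959, 2.117, 0.374]
ft_force: [-0.1, -0.3, 0.5]
width: 0.7
grasp_force: 0.0
```

```bash
for l in "-8 265 80 -90 15" "-8 168 80 -90 15"; do python3 go.py $l;done
```

```text
11.5 [ 0.47  0.09  2.18 -0.24  0.56  0.58] [-17.6 264.5 105.9] [-0.1 -0.3  0.5]
eff now [-11.  264.5 130. ]
[ 3.11  0.3  -3.92] [-0.2 -0.1  0.2]
11.5 [ 0.47  0.09  2.18 -0.24  0.56  0.58] [-17.6 264.5 105.9] [-0.1 -0.3  0.5]
eff now [-11.  264.5 130. ]
[ 3.9  -9.36 -3.92] [-0.2 -0.1  0.2]
```

>>> servo_tool:
  increments:
    - [1.5,0.2,-2,0,0,0,-1]
    - [3.1,0.3,-3.9,0,0,0,-1]
    - [3.1,0.3,-3.9,0,0,0,-1]
    - [3.2,-0.7,-3.9,0,0,0,-1]
    - [3.2,-1.7,-3.9,0,0,0,-1]
    - [3.3,-2.7,-3.9,0,0,0,-1]
    - [3.4,-3.7,-3.9,0,0,0,-1]
    - [3.5,-4.7,-3.9,0,0,0,-1]
    - [3.6,-5.7,-3.9,0,0,0,-1]
    - [3.7,-6.7,-3.9,0,0,0,-1]
    - [3.8,-7.7,-3.9,0,0,0,-1]
    - [3.9,-8.6,-3.9,0,0,0,-1]
    - [3.9,-9.4,-3.9,0,0,0,-1]
    - [3.9,-9.4,-3.9,0,0,0,-1]
    - [3.9,-9.4,-3.9,0,0,0,-1]
    - [3.9,-9.4,-3.9,0,0,0,-1]
    - [3.9,-9.4,-3.9,0,0,0,-1]

```text
t: 12.92
ee_pos: [482.4, 95.9, 144.0]
orientation: [1.953, 2.121, 0.377]
ft_force: [0.4, 1.2, 0.1]
width: 0.4
grasp_force: 0.0
```

```bash
for l in "-8 168 150 -90 15" "0 55 150 -90 15" "0 55 25 -90 15"; do python3 go.py $l|tail -2;done
```

```text
eff now [ -6.5 168.3  80.3]
[-4.1  -0.37  5.62] [-0.1 -0.  -0.1]
eff now [ -6.5 168.3  80.3]
[ -2.53 -11.58   6.08] [-0.1 -0.  -0.1]
eff now [ -6.5 168.3  80.3]
[  4.61 -11.    -4.16] [-0.1 -0.  -0.1]
```

Run:
```python
from h import *
e=np.array([274.3,560.9,192.2]);y=np.array([.44,.9,0])
for z in(0,10,20,25,30):print(z,proj("side",[e+y*k+[0,0,z] for k in(-48,48)]).round(1).tolist())
```

```text
0 [[209.4, 335.7], [162.3, 352.3]]
10 [[209.3, 332.0], [162.0, 348.6]]
20 [[209.2, 328.3], [161.6, 344.8]]
25 [[209.1, 326.5], [161.4, 342.9]]
30 [[209.1, 324.6], [161.2, 341.0]]
```

>>> servo_tool:
  increments:
    - [-1.4,0,1.9,0,0,0,-1]
    - [-2.8,-0.2,3.8,0,0,0,-1]
    - [-4.1,-0.4,5.6,0,0,0,-1]
    - [-3.6,-4,5.8,0,0,0,-1]
    - [-3,-8,6,0,0,0,-0.4]
    - [-2.5,-11.6,6.1,0,0,0,-0.2]
    - [-2.5,-11.6,6.1,0,0,0,0]
    - [-2.5,-11.6,6.1,0,0,0,0]
    - [-2.5,-11.6,6.1,0,0,0,0]

```text
t: 13.67
ee_pos: [457.2, -20.3, 204.5]
orientation: [1.955, 2.12, 0.376]
ft_force: [0.2, 0.4, -0.5]
width: 30.1
grasp_force: 0.0
```

```bash
python3 go.py 0 55 24 -90 15
python3 - <<'E'
from h import *
from workcell import ctrl
import cv2
o=ctrl.get_obs();w=ctrl.get_image("wrist");w["ee"],w["ori"]=o["ee_pos"],o["orientation"];np.savez("w7.npz",**w)
P,_=pts(np.load("v.npy"))
print("bar",[(th,wproj(w,[P(92*np.cos(t),92*np.sin(t),44) for t in[np.radians(th)]]).round().tolist()) for th in(86,88,90,92)])
for a in(0,.6,2.1):print("leaf",a,wproj(w,[P(4+k,192-r*np.cos(a),31+r*np.sin(a)) for r,k in((90,-25),(90,25),(0,25),(0,-25),(59,0))]).round().tolist())
a=cv2.resize(w["image"][:,:,::-1],(512,384));s=ctrl.get_image("scene")["image"][185:275,200:300,::-1]
m=np.zeros((384,792,3),np.uint8);m[:,:512]=a;m[:252,512:]=cv2.resize(s,(280,252),interpolation=cv2.INTER_CUBIC);cv2.imwrite("pics/w7.png",m)
E
```

```text
13.67 [-0.12  0.    2.21  0.13  0.59 -0.3 ] [ -6.6  54.6 125.6] [ 0.2  0.4 -0.5]
eff now [-1.000e-01  5.460e+01  1.498e+02]
[  7.19   0.62 -10.3 ] [-0.2 -0.   0. ]
bar [(86, [[292.0, 151.0]]), (88, [[289.0, 151.0]]), (90, [[285.0, 151.0]]), (92, [[282.0, 151.0]])]
leaf 0 [[266.0, 138.0], [318.0, 140.0], [319.0, 45.0], [266.0, 46.0], [292.0, 106.0]]
leaf 0.6 [[252.0, 124.0], [315.0, 126.0], [319.0, 45.0], [266.0, 46.0], [287.0, 93.0]]
leaf 2.1 [[242.0, -31.0], [311.0, -36.0], [319.0, 45.0], [266.0, 46.0], [283.0, -3.0]]
```

Run:
```python
from h import *
import cv2
w=dict(np.load("w7.npz"));g=cv2.cvtColor(w["image"],cv2.COLOR_RGB2GRAY)
P,_=pts(np.load("v.npy"))
print("x=307 rows100-150",g[100:150:2,307].tolist());print("x=272",g[100:150:2,272].tolist())
for c in(60,80):
    px=wproj(w,[P(0,c,44)])[0];r=int(px[1]);dk=np.where(g[r,240:330]<60)[0]+240
    e=[wproj(w,[P(k,c,44)])[0,0] for k in(-11,11)]
    print(c,r,"dark",dk.min(),dk.max(),"pred th90",np.round(e,1))
```

```text
x=307 rows100-150 [152, 150, 148, 148, 149, 150, 151, 150, 150, 147, 151, 148, 148, 133, 120, 157, 162, 164, 164, 163, 164, 162, 162, 164, 162]
x=272 [152, 148, 151, 151, 153, 152, 149, 153, 153, 152, 151, 152, 141, 109, 123, 134, 138, 141, 144, 144, 141, 141, 142, 141, 145]
60 184 dark 273 295 pred th90 [273.  296.1]
80 163 dark 272 295 pred th90 [273.3 296.8]
```

>>> servo_tool:
  increments:
    - [1.8,0.1,-2.6,0,0,0,0]
    - [3.6,0.3,-5.2,0,0,0,0]
    - [5.4,0.5,-7.7,0,0,0,0]
    - [6.2,0.55,-8.9,0,0,0,0]
    - [7.2,0.6,-10.3,0,0,0,0]
    - [7.2,0.6,-10.3,0,0,0,0]

```text
t: 14.27
ee_pos: [529.5, -12.4, 99.3]
orientation: [1.953, 2.126, 0.375]
ft_force: [-0.2, -0.0, 0.8]
width: 43.9
grasp_force: 0.0
```

```bash
python3 go.py 0 55 20 -90 15
```

```text
14.27 [-0.08  0.32  2.16  0.19  0.33 -0.34] [-7.3 56.7 -2.3] [-0.2 -0.   0.8]
eff now [-0.8 56.5 21.8]
[ 0.19 -0.15 -0.1 ] [-0.2 -0.2 -0.2]
```

>>> servo_tool:
  increments:
    - [0,0,0,0,0,0,-1]
    - [0,0,0,0,0,0,-1]
    - [0,0,0,0,0,0,-1]
    - [0,0,0,0,0,0,-1]
    - [0,0,0,0,0,0,-1]

```text
t: 14.68
ee_pos: [526.2, -13.5, 101.2]
orientation: [1.957, 2.124, 0.374]
ft_force: [-4.6, 5.9, -4.5]
width: 24.2
grasp_force: 28.7
```

>>> servo_tool:
  increments:
    - [0.03,0,0.02,0.2,0,-0.3,-1]
    - [0.06,0,0.05,0.4,0,-0.6,-1]
    - [0.1,0.01,0.07,0.7,0.1,-1,-1]
    - [0.13,0.01,0.09,0.9,0.1,-1.3,-1]
    - [0.16,0.01,0.11,1.1,0.1,-1.6,-1]
    - [0.16,0.01,0.11,1.1,0.1,-1.6,-1]
    - [0.16,0.01,0.11,1.1,0.1,-1.6,-1]

```text
t: 15.27
ee_pos: [527.8, -13.1, 102.4]
orientation: [1.996, 2.099, 0.389]
ft_force: [-4.9, 7.4, -3.9]
width: 24.3
grasp_force: 28.7
```

```bash
cat > leaf.py <<'E'
from st import *
import cv2
w=ctrl.get_image("wrist");w["ee"],w["ori"]=o["ee_pos"],o["orientation"];np.savez("wl.npz",**w)
g=cv2.cvtColor(w["image"],cv2.COLOR_RGB2GRAY);P,_=pts(np.load("v.npy"))
for a in(0,.6):
    print("leaf edge pred",a,wproj(w,[P(4+k,192-90*np.cos(a),31+90*np.sin(a)) for k in(-20,20)]).round().tolist())
for k in(-18,20):
    q=wproj(w,[P(4+k,102+j,31) for j in range(-25,45,3)]).round().astype(int);print(k,[(int(y),int(g[y,x])) for x,y in q if 0<=y<384 and 0<=x<512])
E
python3 leaf.py
```

```text
15.27 [-0.09  0.31  2.16  0.21  0.35 -0.33] [-7.  56.1  1.2] [-4.9  7.4 -3.9]
leaf edge pred 0 [[224.0, 161.0], [294.0, 162.0]]
leaf edge pred 0.6 [[177.0, 143.0], [275.0, 142.0]]
-18 [(203, 144), (198, 143), (193, 141), (188, 143), (183, 143), (178, 144), (173, 144), (168, 145), (163, 143), (157, 145), (152, 149), (147, 156), (142, 155), (136, 156), (131, 159), (126, 161), (120, 162), (115, 160), (109, 159), (104, 157), (99, 156), (93, 158), (88, 159), (83, 161)]
20 [(207, 166), (201, 168), (196, 173), (191, 171), (185, 173), (180, 167), (175, 168), (169, 168), (164, 169), (158, 115), (152, 114), (147, 116), (141, 115), (136, 120), (130, 121), (124, 126), (118, 123), (113, 121), (107, 122), (101, 122), (96, 124), (90, 124), (84, 124), (79, 120)]
```

```bash
cat >> leaf.py <<'E'
for c in(82,88):
    px=wproj(w,[P(0,c,44)])[0];r=int(round(px[1]));row=g[r,150:340];dk=np.where(row<70)[0]+150
    e=[wproj(w,[P(k,c,44)])[0,0] for k in(-11,11)];s=(e[1]-e[0])/22
    mid=(dk.min()+dk.max()+1)/2;print(c,r,dk.min(),dk.max(),np.round(e,1),"theta~",90-np.degrees(np.arctan((mid-sum(e)/2)/s/c)))
E
python3 leaf.py|tail -2
```

```text
82 203 233 275 [225.8 265.8] theta~ 86.66844444750217
88 192 233 274 [225.2 265.6] theta~ 86.94074854878967
```

>>> servo_tool:
  increments:
    - [-0.02,0,-0.02,-0.2,0,0.3,-1]
    - [-0.05,0,-0.03,-0.4,0,0.5,-1]
    - [-0.07,0,-0.05,-0.5,0,0.7,-1]
    - [-0.09,-0.01,-0.07,-0.7,0,1,-1]
    - [-0.12,-0.01,-0.08,-0.9,-0.1,1.2,-1]
    - [-0.14,-0.01,-0.1,-1,-0.1,1.5,-1]
    - [-0.17,-0.02,-0.12,-1.2,-0.1,1.7,-1]
    - [-0.19,-0.02,-0.13,-1.4,-0.1,2,-1]

```text
t: 16.03
ee_pos: [528.0, -13.8, 102.3]
orientation: [1.946, 2.126, 0.373]
ft_force: [-2.3, 5.1, 0.8]
width: 24.3
grasp_force: 29.4
```

```bash
python3 leaf.py
```

```text
16.03 [-0.09  0.31  2.16  0.18  0.33 -0.33] [-6.9 55.4  1.1] [-2.3  5.1  0.8]
leaf edge pred 0 [[227.0, 159.0], [298.0, 163.0]]
leaf edge pred 0.6 [[183.0, 141.0], [283.0, 144.0]]
-18 [(202, 143), (197, 142), (192, 144), (187, 144), (182, 143), (177, 144), (172, 143), (166, 144), (161, 136), (156, 151), (151, 154), (145, 153), (140, 156), (135, 162), (129, 161), (124, 160), (118, 158), (113, 158), (108, 160), (102, 158), (97, 159), (91, 159), (86, 158), (81, 159)]
20 [(208, 169), (203, 170), (198, 169), (192, 171), (187, 174), (182, 171), (176, 168), (171, 169), (165, 156), (160, 119), (154, 119), (148, 119), (143, 121), (137, 122), (131, 120), (126, 121), (120, 125), (114, 125), (108, 123), (103, 123), (97, 122), (91, 124), (86, 123), (80, 121)]
82 203 235 276 [227.9 268.2] theta~ 86.97284920351927
88 191 235 277 [227.7 268.5] theta~ 87.0442321682974
```

>>> servo_tool:
  increments:
    - [0,0,0,0,0,0,0]
    - [0,0,0,0,0,0,0]
    - [0,0,0,0,0,0,0]
    - [0,0,0,0,0,0,0]
    - [0,0,0,0,0,0,0]
    - [-1.2,-0.1,1.7,0,0,0,0]
    - [-2.8,-0.2,4,0,0,0,0]
    - [-4.6,-0.4,6.6,0,0,0,0]
    - [-6.4,-0.5,9.1,0,0,0,0]
    - [-7.4,-0.6,10.6,0,0,0,0]
    - [-7.4,-0.6,10.6,0,0,0,0]
    - [-7.4,-0.6,10.6,0,0,0,0]

```text
t: 17.08
ee_pos: [455.9, -20.9, 208.7]
orientation: [1.942, 2.124, 0.374]
ft_force: [0.4, -0.7, -0.4]
width: 44.4
grasp_force: 0.0
```

Run:
```python
from st import *
import cv2
w=ctrl.get_image("wrist");w["ee"],w["ori"]=o["ee_pos"],o["orientation"];np.savez("w8.npz",**w)
g=cv2.cvtColor(w["image"],cv2.COLOR_RGB2GRAY);P,_=pts(np.load("v.npy"))
for a in(0,.6):print("leaf",a,wproj(w,[P(4+k,192-90*np.cos(a),31+90*np.sin(a)) for k in(-25,0,25)]).round().tolist())
x=wproj(w,[P(4-18,102,31),P(4+18,102,31)]).round().astype(int)
for q in x:print(q,g[q[1]-24:q[1]+16:2,q[0]].tolist())
for c in(60,80):
    px=wproj(w,[P(0,c,44)])[0];r=int(px[1]);dk=np.where(g[r,240:330]<60)[0]+240;e=[wproj(w,[P(k,c,44)])[0,0] for k in(-11,11)]
    print(c,"dark",dk.min(),dk.max()+1,"pred th90",np.round(e,1))
c=wproj(w,P(4,130,31))[0].astype(int);a=w["image"][max(0,c[1]-60):c[1]+60,c[0]-70:c[0]+70,::-1]
s=ctrl.get_image("side")["image"][195:265,200:285,::-1]
m=np.zeros((400,800,3),np.uint8);a=cv2.resize(a,None,fx=3,fy=3,interpolation=cv2.INTER_CUBIC);m[:a.shape[0],:420]=a;m[:312,421:]=cv2.resize(s,(379,312),interpolation=cv2.INTER_CUBIC);cv2.imwrite("pics/w8.png",m)
```

```text
17.08 [-0.12 -0.01  2.21  0.12  0.6  -0.3 ] [ -5.2  54.2 129.8] [ 0.4 -0.7 -0.4]
leaf 0 [[266.0, 137.0], [291.0, 138.0], [317.0, 139.0]]
leaf 0.6 [[252.0, 123.0], [283.0, 124.0], [315.0, 125.0]]
[273 137] [151, 152, 151, 151, 153, 152, 151, 149, 152, 149, 131, 147, 160, 158, 161, 165, 166, 162, 163, 167]
[310 139] [117, 120, 116, 118, 118, 119, 119, 118, 119, 120, 116, 152, 168, 165, 166, 165, 166, 165, 165, 168]
60 dark 276 298 pred th90 [272.2 295.1]
80 dark 277 300 pred th90 [272.7 295.9]
```

View pics/w8.png

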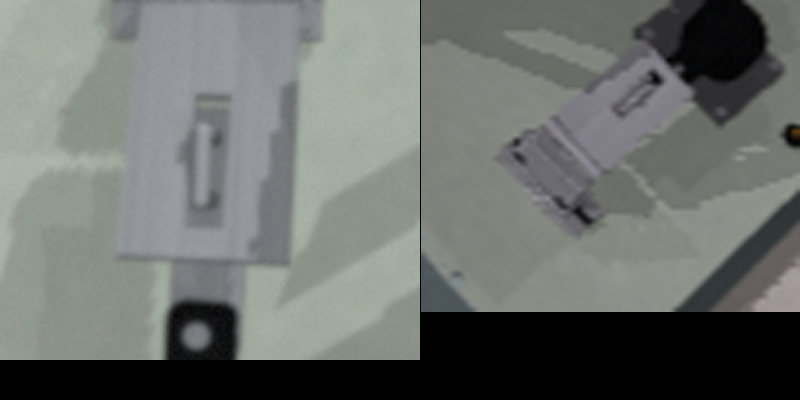

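Run:
```python
from h import *
w=dict(np.load("w8.npz"));P,_=pts(np.load("v.npy"))
c=wproj(w,P(4,130,31))[0].astype(int);o0=np.array([c[0]-70,max(0,c[1]-60)]);print(o0)
cor=[(90,-25),(90,25),(81,-5.5),(81,5.5),(38,-5.5),(38,5.5)]
px=np.array([[117,258],[293,265],[187,228],[224,228],[194,95],[231,95]])/3+o0
def leaf(v,r,k):
    a,s,l,tw=v;return P(s+k,192+l-r*np.cos(a)-2*np.sin(a)*0,31+r*np.sin(a)+2)+tw*0
f=lambda v:np.r_[np.ravel([wproj(w,leaf(v,r,k))[0]-p for (r,k),p in zip(cor,px)]),v[2]/2,v[3]]
q=least_squares(f,[.2,4,0,0]);print(q.x,q.fun.round(1))
for a in(0,.2,.3,.4):
    q2=least_squares(lambda v:f([a,*v]),[4,0,0]);print(a,q2.cost,q2.x)
# staple top ends (125..145 along, 58 out)
for th in(86,87,88):
    t=np.radians(th);print(th,((wproj(w,[P(r*np.cos(t),r*np.sin(t),58) for r in(122,135,148)])-o0)*3).round().tolist(), ((wproj(w,[P(92*np.cos(t),92*np.sin(t),44)])-o0)*3).round().tolist())
```

```text
[221  48]
[0.35269945 6.17960468 0.31631733 0.        ] [-0.1 -0.6 -0.7 -0.3 -0.4  0.3  0.   0.8  0.7 -0.2  0.5  0.   0.2  0. ]
0 17.37149626263739 [2.83518264 3.60528751 0.        ]
0.2 5.2039360396333025 [4.74166038 2.76907674 0.        ]
0.3 1.8348680501312105 [5.68766797 1.34097604 0.        ]
0.4 1.8380579017542962 [ 6.615653   -0.76253613  0.        ]
86 [[215.0, 211.0], [219.0, 166.0], [223.0, 122.0]] [[211.0, 307.0]]
87 [[208.0, 210.0], [211.0, 165.0], [214.0, 121.0]] [[206.0, 306.0]]
88 [[200.0, 209.0], [203.0, 165.0], [205.0, 120.0]] [[201.0, 305.0]]
```

```bash
python3 go.py 2.5 56 22 -92 15
```

```text
17.18 [-0.12 -0.01  2.21  0.12  0.6  -0.3 ] [ -6.5  54.4 128.7] [-0.2  0.   0.1]
eff now [-1.000e-01  5.440e+01  1.528e+02]
[  7.68   0.78 -10.57] [ 0.8  0.  -2.3]
```

>>> servo_tool:
  increments:
    - [1.8,0.2,-2.6,0.8,0,-2.3,0]
    - [3.6,0.3,-5.2,0.8,0,-2.3,0]
    - [5.4,0.5,-7.7,0.8,0,-2.3,0]
    - [6.5,0.6,-9.1,0.8,0,-2.3,0]
    - [7.7,0.8,-10.6,0.8,0,-2.3,0]
    - [7.7,0.8,-10.6,0.8,0,-2.3,0]
    - [7.7,0.8,-10.6,0.8,0,-2.3,-1]
    - [7.7,0.8,-10.6,0.8,0,-2.3,-1]
    - [7.7,0.8,-10.6,0.8,0,-2.3,-1]
    - [7.7,0.8,-10.6,0.8,0,-2.3,-1]

```text
t: 18.02
ee_pos: [529.9, -12.5, 101.1]
orientation: [1.993, 2.088, 0.378]
ft_force: [-2.2, 1.7, -7.7]
width: 24.8
grasp_force: 28.9
```

```bash
cat > ang.py <<'E'
from st import *
import cv2
# leaf tip edge: sample along the plane of the leaf for each trial angle; best angle = strongest edge at tip on both sides
w=ctrl.get_image("wrist");w["ee"],w["ori"]=o["ee_pos"],o["orientation"];np.savez("wl.npz",**w)
g=cv2.GaussianBlur(cv2.cvtColor(w["image"],cv2.COLOR_RGB2GRAY),(3,3),0).astype(float);P,_=pts(np.load("v.npy"))
def s(p):
    q=wproj(w,p).astype(np.float32);return cv2.remap(g,q[:,0].copy(),q[:,1].copy(),cv2.INTER_LINEAR).ravel()
L=lambda a,r,k:P(6+k,192-r*np.cos(a),33+r*np.sin(a))
ks=list(range(-21,-13,2))+list(range(14,22,2))
sc=[(round(a,2),round(np.abs(s([L(a,87.5,k) for k in ks])-s([L(a,92.5,k) for k in ks])).mean(),1)) for a in np.arange(0,.75,.05)]
print("edge score",sc)
# left side edge (k=-25) too
print("side score",[(round(a,2),round(np.abs(s([L(a,r,-27) for r in range(60,90,4)])-s([L(a,r,-23) for r in range(60,90,4)])).mean(),1)) for a in np.arange(0,.75,.05)])
for c in(80,86):
    px=wproj(w,[P(2,c,44)])[0];r=int(round(px[1]));dk=np.where(g[r,150:340]<75)[0]+150
    e=[wproj(w,[P(k,c,44)])[0,0] for k in(-11,11)];m=(dk.min()+dk.max()+1)/2
    print("theta",90-np.degrees(np.arctan((m-sum(e)/2)/((e[1]-e[0])/22)/c)),dk.min(),dk.max())
E
python3 ang.py
```

```text
18.02 [-0.08  0.31  2.16  0.17  0.33 -0.28] [-5.9 56.6 -1.1] [-2.2  1.7 -7.7]
edge score [(np.float64(0.0), np.float64(34.1)), (np.float64(0.05), np.float64(35.6)), (np.float64(0.1), np.float64(34.0)), (np.float64(0.15), np.float64(31.9)), (np.float64(0.2), np.float64(28.3)), (np.float64(0.25), np.float64(22.6)), (np.float64(0.3), np.float64(17.1)), (np.float64(0.35), np.float64(11.4)), (np.float64(0.4), np.float64(7.3)), (np.float64(0.45), np.float64(4.1)), (np.float64(0.5), np.float64(0.6)), (np.float64(0.55), np.float64(1.2)), (np.float64(0.6), np.float64(0.6)), (np.float64(0.65), np.float64(2.3)), (np.float64(0.7), np.float64(7.5))]
side score [(np.float64(0.0), np.float64(5.4)), (np.float64(0.05), np.float64(13.5)), (np.float64(0.1), np.float64(16.7)), (np.float64(0.15), np.float64(6.9)), (np.float64(0.2), np.float64(1.1)), (np.float64(0.25), np.float64(1.3)), (np.float64(0.3), np.float64(1.1)), (np.float64(0.35), np.float64(1.8)), (np.float64(0.4), np.float64(1.3)), (np.float64(0.45), np.float64(1.9)), (np.float64(0.5), np.float64(3.4)), (np.float64(0.55), np.float64(5.2)), (np.float64(0.6), np.float64(11.9)), (np.float64(0.65), np.float64(13.7)), (np.float64(0.7), np.float64(2.9))]
theta 85.29179709875369 233 276
theta 85.47954399233774 233 276
```

>>> servo_tool:
  increments:
    - [0,0,0,0,0,0,0]
    - [0,0,0,0,0,0,0]
    - [0,0,0,0,0,0,0]
    - [0,0,0,0,0,0,0]
    - [0,0,0,0,0,0,0]
    - [-1.2,-0.1,1.7,0,0,0,0]
    - [-2.8,-0.2,4,0,0,0,0]
    - [-4.6,-0.4,6.6,0,0,0,0]
    - [-6.4,-0.5,9.1,0,0,0,0]
    - [-7.5,-0.6,10.6,0,0,0,0]
    - [-7.5,-0.6,10.6,0,0,0,0]
    - [-7.5,-0.6,10.6,0,0,0,0]

```text
t: 19.07
ee_pos: [458.1, -18.9, 208.9]
orientation: [1.989, 2.084, 0.383]
ft_force: [0.5, 0.1, 0.1]
width: 44.0
grasp_force: 0.0
```

```bash
cat > ang2.py <<'E'
from h import *
import cv2,sys
# fit leaf angle, shift from image edges (grid search) in overhead wrist pictures
def run(n):
    w=dict(np.load(n));g=cv2.GaussianBlur(cv2.cvtColor(w["image"],cv2.COLOR_RGB2GRAY),(3,3),0);P,_=pts(np.load("v.npy"))
    g=g.astype(np.float32)
    def s(p):
        q=wproj(w,p).astype(np.float32);return cv2.remap(g,q[:,0].copy(),q[:,1].copy(),cv2.INTER_LINEAR).ravel()
    best=[]
    for a in np.arange(-.05,.7,.05):
        b=max((np.abs(s([L(87.8,k) for k in ks])-s([L(92.2,k) for k in ks])).mean()+
               np.abs(s([L(r,-27) for r in rs])-s([L(r,-23) for r in rs])).mean()+np.abs(s([L(r,27) for r in rs])-s([L(r,23) for r in rs])).mean(),sh)
              for sh in np.arange(0,9,1) for L in [lambda r,k,a=a,sh=sh:P(sh+k,193-r*np.cos(a),33+r*np.sin(a))] for ks in [list(range(-20,-13,2))+list(range(14,22,2))] for rs in [range(50,88,4)])
        best.append((round(float(a),2),round(float(b[0]),0),float(b[1])))
    print(n,sorted(best,key=lambda t:-t[1])[:4])
for n in sys.argv[1:]:run(n)
E
python3 - <<'E'
from st import *
w=ctrl.get_image("wrist");w["ee"],w["ori"]=o["ee_pos"],o["orientation"];np.savez("w9.npz",**w)
E
python3 ang2.py w7.npz w8.npz w9.npz
python3 - <<'E'
from h import *
import cv2
for n in("w8","w9"):
    w=dict(np.load(n+".npz"));g=cv2.cvtColor(w["image"],cv2.COLOR_RGB2GRAY);P,_=pts(np.load("v.npy"))
    for c in(60,80):
        px=wproj(w,[P(0,c,44)])[0];r=int(round(px[1]));dk=np.where(g[r,240:330]<60)[0]+240;e=[wproj(w,[P(k,c,44)])[0,0] for k in(-11,11)]
        m=(dk.min()+dk.max()+1)/2;print(n,"theta",90-np.degrees(np.arctan((m-sum(e)/2)/((e[1]-e[0])/22)/c)))
E
```

```text
19.07 [-0.12 -0.01  2.21  0.12  0.6  -0.25] [ -3.2  56.  128.6] [0.5 0.1 0.1]
w7.npz [(0.5, 58.0, 6.0), (0.6, 51.0, 7.0), (0.45, 40.0, 6.0), (0.55, 30.0, 6.0)]
w8.npz [(-0.05, 79.0, 4.0), (0.25, 78.0, 5.0), (0.2, 77.0, 5.0), (0.0, 76.0, 5.0)]
w9.npz [(0.0, 50.0, 6.0), (0.05, 50.0, 6.0), (0.1, 49.0, 7.0), (-0.05, 46.0, 6.0)]
w8 theta 86.91596169783159
w8 theta 87.16395045848742
w9 theta 85.7566022271266
w9 theta 86.00801933848201
```

Run:
```python
from h import *
import cv2
P,_=pts(np.load("v.npy"))
for n in("w7","w8","w9"):
    w=dict(np.load(n+".npz"));g=cv2.cvtColor(w["image"],cv2.COLOR_RGB2GRAY).astype(int)
    for a in(0,.2,.35,.6):print(n,a,wproj(w,[P(6+k,192-r*np.cos(a),33+r*np.sin(a)) for r,k in((90,-25),(90,25),(75,-25),(75,25),(10,-25),(10,25))]).round(1).tolist())
    r=int(wproj(w,P(6,115,33))[0,1])
    print("row",r,g[r,244:276].tolist(),"|",g[r,304:330].tolist())
    for x in(276,306):print("col",x,g[112:148,x].tolist())
```

```text
w7 0 [[267.6, 138.1], [320.1, 140.2], [267.7, 122.5], [320.6, 124.2], [267.8, 55.2], [321.2, 54.8]]
w7 0.2 [[263.3, 137.9], [319.3, 140.1], [264.1, 121.5], [319.9, 123.1], [267.3, 54.6], [321.1, 54.2]]
w7 0.35 [[259.8, 135.0], [318.7, 137.2], [261.3, 118.4], [319.4, 120.0], [267.0, 53.9], [321.1, 53.4]]
w7 0.6 [[253.7, 124.1], [317.8, 125.9], [256.4, 108.5], [318.7, 109.7], [266.4, 52.3], [321.0, 51.8]]
row 125 [137, 141, 139, 139, 139, 140, 139, 136, 137, 137, 131, 121, 120, 117, 112, 116, 117, 119, 120, 118, 121, 117, 118, 123, 120, 122, 122, 126, 126, 129, 128, 127] | [140, 143, 143, 145, 143, 147, 147, 149, 150, 150, 151, 151, 148, 150, 156, 165, 167, 167, 170, 167, 167, 161, 150, 143, 141, 141]
col 276 [153, 155, 153, 153, 152, 153, 153, 154, 151, 152, 153, 151, 144, 130, 110, 106, 115, 120, 123, 123, 123, 126, 123, 124, 122, 125, 123, 124, 121, 121, 120, 119, 117, 118, 118, 113]
col 306 [150, 149, 149, 148, 148, 149, 150, 150, 149, 150, 151, 149, 148, 143, 129, 114, 120, 142, 158, 162, 163, 162, 164, 163, 163, 164, 164, 164, 164, 164, 164, 162, 164, 163, 166, 165]
w8 0 [[267.3,
[... 1460 characters left out ...]
3.7], [312.3, 51.2]]
row 124 [148, 148, 146, 143, 139, 140, 141, 140, 143, 144, 141, 141, 143, 142, 141, 141, 143, 140, 135, 127, 123, 121, 122, 124, 125, 127, 130, 137, 143, 145, 144, 143] | [139, 140, 140, 140, 141, 140, 144, 142, 141, 144, 154, 163, 169, 171, 169, 161, 154, 147, 142, 143, 144, 144, 145, 143, 144, 144]
col 276 [123, 128, 135, 140, 139, 142, 145, 144, 148, 148, 147, 143, 138, 134, 132, 129, 129, 129, 125, 125, 124, 128, 127, 127, 127, 125, 128, 132, 132, 130, 131, 129, 129, 125, 126, 125]
col 306 [139, 138, 141, 140, 141, 139, 139, 141, 141, 141, 142, 140, 140, 142, 139, 141, 140, 139, 140, 138, 141, 140, 139, 140, 139, 142, 148, 156, 164, 165, 166, 165, 167, 163, 168, 165]
```

The leaf's edges now match the predicted flat position: left edge at column 262.5, right edge at 314 and tip at row 138.5. The arm is clear of everything, so I'm handing in the job.

```bash
python3 -c "
from workcell import ctrl
print(ctrl.close_job())"
```

```text
the job is handed in; nothing more can be done
None
```

The handle is at off, the hasp measures flat in the last picture with the staple's eye through the slot (seen while it was still dropping), and the gripper is clear; the job was handed in after about 19 s, result not shown.

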